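# Load the bottle clamp and hold it shut

### The job

Stand each of the two brown bottles from the front of the worktop, left of the clamp, upright and fully down in the round nest of its own size on the bottle clamp: the larger bottle in the wider nest, the smaller in the narrower. Then flip the clamp's safety catch over to the left as far as it goes, pull the spring-loaded lever towards you to its stop, and finish while still holding it there: do not let go, or the clamp springs open. Leave the white bottle and the glass beaker where they stand.

Things in the scene. Friction and masses are not known exactly. Their poses are not given: they have to be found in the camera images.
- bottle_large_mid (a point): Larger brown bottle with a black screw cap, upright, loose, 0.12 kg. 102 mm high: round body 52 mm across from the foot to 65 mm, shoulder, cap 31 mm across from 71 to 102 mm. This point is on its axis, half-way up (51 mm above its foot). z is the bottle's axis, up.
- bottle_small_mid (a point): Smaller brown bottle with a black screw cap, upright, loose, 0.09 kg. 85 mm high: round body 44 mm across from the foot to 54 mm, shoulder, cap 26 mm across from 60 to 85 mm. This point is on its axis, half-way up (42.5 mm above its foot).
- nest_large_hole0 (a point): The wider nest: grey block 82 x 82 x 28 mm on the base plate with a blind round hole 57 mm across, 20 mm deep, rim chamfered 3 mm. This point: centre of the hole's mouth, on the block's top, 40 mm above the worktop; a bottle fully down has its foot 20 mm below it. z is up. The nests stand side by side, 90 mm apart; either may be the left one.
- nest_small_hole0 (a point): The narrower nest: the same grey block with a hole 49 mm across and 20 mm deep; the larger bottle does not go in. This point is the centre of the hole's mouth, 40 mm above the worktop.
- clamp: The bottle clamp, fixed to the worktop: aluminium base plate 180 (x) x 300 (y) x 12 mm. Origin: centre of its underside; x points away from the operator, y to its left, z up; it may be turned about the vertical. In its frame the nests are at x about -10, y -15 and -105 mm, lever and catch at y +100 mm.
- lever (a joint): Lever angle, rad: 0 at rest (leaning 0.4 rad away from the operator), grows as it is pulled towards the operator, stop at 0.9. A spring draws it back to 0 whenever it is let go. While the catch stands up it blocks the lever after about 0.1 rad.
- lever_grip (a point): Middle of the lever's black crossbar: round, 22 mm thick, 78 mm long, along the clamp's y, on a 12 mm shaft; about 120 mm above the worktop at rest. It moves on an arc of 95 mm radius about the level axis (along y) at clamp x +30, z +32 mm; at the stop it is 83 mm nearer to the operator and 4 mm lower than at rest. Pull needed: 3 N at the start, 8 N at the stop.
- catch (a joint): Safety catch angle, rad: near 0 it stands up and blocks the lever; grows as it is flipped over to the clamp's left (+y), stop at 1.25. It stays where it is left (friction; about 1.5 N at the tab).
- catch_tab (a point): Tab of the catch: dark steel upright plate 16 mm wide (y), 10 mm thick (x), round top, in front of the lever. This point is 50 mm from the catch's turning axis, 8 mm below the tab's top. The axis is level, along the clamp's x, at clamp y +100, z +32 mm; the tab is at clamp x -76 mm. The space to its right (-y) is free, so it can be pushed over from there.
- jaw_face (a point): Middle of the front face of the steel jaw bar behind the nests (165 mm along y, 45 to 63 mm above the worktop), 26 mm behind the seated bottles when open; the lever drives it 26 mm towards the operator onto the bottles. Behind it a grey guide, 62 mm high.
- white_bottle: Small white bottle with a screw cap, 42 mm across, 78 mm high, loose: a bystander. Origin at the centre of its underside.
- glass_beaker: Clear beaker 54 mm across and 68 mm high, loose: a bystander. Origin at the centre of its underside.
There are look-alikes about, which are no part of the job. What is shaped like the part that bears bottle_small_mid but green is not meant. Leave any green look-alike of the part that bears bottle_large_mid alone.

How it is judged:
By the outcome, as a careful person would: the job done as asked, in the order asked, and still so for the second after the job is handed in, while the arm keeps its last pose, push and grip.
It also fails if it takes over 72 s, if anything falls off the work surface, if the arm or the gripper's body presses on something with over 40 N, if the wrist force passes 120 N, or if a joint passes its speed limit or range.

### The arm

A 6-joint arm with a two-finger parallel gripper is mounted at the origin on a cart in front of the work surface, level with it; the furniture and walls round the work are solid. World frame = base frame: x ahead of the robot, y to its left, z up, the work surface at z = 0. Lengths are in mm, angles in rad, forces in N, time in s.
With the tool pointing down it reaches from about 350 to 975 mm from the base axis. Payload 7.1 kg.
Tool frame: the origin (TCP) lies at the very end of the fingers, on their centre line; the grasp point (between the pads) lies ctrl.hold_point_z behind it (ctrl.hold_point_z is the distance from the TCP to the grasp point, in mm); z points along the fingers, y is the line along which they close (so a half turn about z gives the same grasp; the last joint's range is limited). The gripper opens to 88 mm and grips with 3 to 60 N. Pads are 20 mm wide; open, the fingers measure 115 mm over their backs; the gripper's body (75 mm by 178 mm) begins 61 mm behind the grasp point.
Start: joints at [-1.178, 0.423, 1.63, -0, 1.089, -0.019], TCP at [250.177, -572.727, 222.675] pointing down, gripper open.
Joint ranges: [-3, 3], [-0.9, 2.11], [0.09, 2.58], [-1.31, 4.45], [0.11, 2.69], [-2.54, 2.54]. Speed limits (rad/s): [2.39, 2.39, 3.01, 3.14, 3.14, 3.14].

### API

Orientations are given as a rotation vector (axis times angle).
In Python, from workcell import ctrl gives the robot as it stands. The module is installed in compiled form; this text tells all that it offers.
- The arm moves only by the shell command python3 -m creep 'ROWS'. ROWS is JSON, a list of rows, each an object with "translation": the shift along the tool's x, y, z in mm, a list of three; "angular": the turn, a rotation vector about the tool's x, y, z in rad, a list of three; "jaw": the opening, from 0 (shut) to 1 (fully open). A call has exactly 8 rows; each row is the pose to reach, as a shift and turn from the pose commanded when the call began, along the tool's axes at that moment; what a row does not reach only later rows make up. A row lasts 1/8 s, in which the tool goes at most 62.5 mm and 10.7 degrees, less where a joint would pass 70% of its speed; a pose out of reach is approached as far as the arm can. A call with a gripper value outside its range is refused whole. The fingers move at their own pace and stop on an object; the grip force is fixed at half the most. Time passes only in rows, so rows that repeat a pose let the fingers close, or fill a call up. It gives the time, the measured TCP pose, the force, the opening and the grip force at its end, in the units of the state.
- ctrl.get_obs(): the state, without advancing time (a new reading comes with each control period).
- ctrl.get_image(name): name is "scene" or "top"; returns the picture (480x640x3 uint8, red, green, blue); there is no depth.
- ctrl.camera_info(name): a dict with "camera_matrix" (3x3 intrinsics, pixels), "world_from_camera" (4x4, takes a point from camera to world coordinates). Camera axes: x right, y up, looking along -z (the intrinsics and any distortion apply to the point x, -y, -z); pixel columns grow to the right and rows downward; lengths in mm; the calibration is good to about 2 mm. A picture is of the moment at which its call begins. camera_info takes no time and is no camera call.
- ctrl.close_job(): hands the job in; it is judged then, once.
Trained networks look in the newest picture that a camera, given by its name, has taken for a name from the list of things; names that differ only in an ending like _2 or _b are one class to them, and where a whole thing is asked for, a point or a joint stands for the part that bears it (a point fixed in the world has none). Each returns a list of dicts, best first, with "score" (0 to 1); they miss things now and then, are a little off and sometimes report something else, mostly with a low value. They report only what shows in the picture. A call takes as long as a camera call. They do not tell look-alikes from the thing itself.
- ctrl.look_for(camera, label): "rect" ([left, top, right, bottom] in pixels, round what is visible of it).
The state is a dict: "t": time; "qpos": joint angles; "qvel": joint speeds; "joint_torque": joint torques, N m; "ee_pos": TCP position; "orientation": TCP orientation; "ft_force": force on the tool from outside, world axes, zero at the start; "moment": the same for the moment, N m; "width": finger opening in mm; "grasp_force": force on a finger pad.
Only numpy, scipy, OpenCV 4.12 (cv2) and the standard library are available. Lean on these libraries where they do the work, as an engineer would, in place of code of your own. Each camera call takes 0.05 s, during which the arm holds its last target. There are 200 camera calls.

## Working session

There is one attempt and no reset: what is moved stays moved. The work goes in short steps, Python scripts to look and compute and a shell command to move; the robot and the scene stay as the last step left them, time stands still between calls to the robot, and variables do not carry over. Pictures are saved under pics/ and viewed, at most 10 in all, crops included, and the job is handed in when it is done.

```bash
mkdir -p pics; python3 - <<'E'
from workcell import ctrl
import cv2,numpy as np
o=ctrl.get_obs();print(o['t'],o['ee_pos'],o['orientation'],o['width'],ctrl.hold_point_z)
for c in('scene','top'):
    im=ctrl.get_image(c);cv2.imwrite(f'pics/{c}0.png',im[:,:,::-1])
    i=ctrl.camera_info(c);print(c,np.round(i['camera_matrix'],1).tolist(),np.round(i['world_from_camera'],4).tolist(),[k for k in i])
    for l in['bottle_large_mid','bottle_small_mid','nest_large_hole0','nest_small_hole0','lever_grip','catch_tab','white_bottle','glass_beaker','clamp','jaw_face']:
        print(l,[(np.round(d['rect']).tolist(),round(d['score'],2)) for d in ctrl.look_for(c,l)])
E
```

```text
0.0 [ 249.96150403 -572.23510763  221.89993664] [-3.07374949e+00 -6.41988889e-01  4.70648776e-04] 87.56634519164432 18.700000000000003
scene [[460.0, 0.0, 310.4], [0.0, 460.0, 240.9], [0.0, 0.0, 1.0]] [[-0.8963, 0.3532, -0.2683, 192.0381], [-0.4434, -0.6996, 0.5603, 620.272], [0.0102, 0.6211, 0.7837, 955.9047], [0.0, 0.0, 0.0, 1.0]] ['camera_matrix', 'world_from_camera']
bottle_large_mid [([282.0, 254.0, 302.0, 294.0], 0.92), ([340.0, 220.0, 360.0, 256.0], 0.67)]
bottle_small_mid [([273.0, 314.0, 290.0, 344.0], 0.86), ([298.0, 333.0, 322.0, 363.0], 0.84), ([306.0, 297.0, 326.0, 328.0], 0.64)]
nest_large_hole0 [([326.0, 158.0, 369.0, 191.0], 0.65)]
nest_small_hole0 [([346.0, 142.0, 380.0, 172.0], 0.67)]
lever_grip [([296.0, 154.0, 319.0, 192.0], 0.68)]
catch_tab [([315.0, 177.0, 353.0, 207.0], 0.78)]
white_bottle [([248.0, 266.0, 267.0, 298.0], 0.81), ([316.0, 175.0, 353.0, 207.0], 0.63)]
glass_beaker [([216.0, 383.0, 245.0, 416.0], 0.73), ([281.0, 250.0, 298.0, 292.0], 0.19)]
clamp [([290.0, 132.0, 389.0, 226.0], 0.64)]
jaw_face [([326.0, 133.0, 351.0, 169.0], 0.68), ([314.0, 177.0, 
[... 260 characters left out ...]
ge_mid [([278.0, 217.0, 304.0, 240.0], 0.75), ([344.0, 256.0, 369.0, 278.0], 0.58)]
bottle_small_mid [([212.0, 278.0, 238.0, 293.0], 0.8), ([219.0, 242.0, 244.0, 258.0], 0.65), ([253.0, 258.0, 272.0, 280.0], 0.55)]
nest_large_hole0 [([436.0, 202.0, 478.0, 238.0], 0.78)]
nest_small_hole0 [([474.0, 207.0, 516.0, 244.0], 0.87), ([444.0, 172.0, 517.0, 204.0], 0.55), ([436.0, 204.0, 479.0, 239.0], 0.26)]
lever_grip [([402.0, 174.0, 436.0, 208.0], 0.61)]
catch_tab [([403.0, 195.0, 416.0, 245.0], 0.59)]
white_bottle [([256.0, 190.0, 276.0, 210.0], 0.68)]
glass_beaker [([138.0, 233.0, 168.0, 255.0], 0.87), ([279.0, 217.0, 304.0, 240.0], 0.21)]
clamp [([382.0, 173.0, 518.0, 264.0], 0.74)]
jaw_face []
```

```bash
python3 - <<'E'
import cv2
t=cv2.imread('pics/top0.png');s=cv2.imread('pics/scene0.png')
cv2.imwrite('pics/topc.png',cv2.resize(t[150:310,120:540],(798,304),interpolation=2))
cv2.imwrite('pics/topc2.png',cv2.resize(t[160:280,370:530],(800,600),interpolation=2))
cv2.imwrite('pics/sc.png',cv2.resize(s[120:420,200:400],(400,600),interpolation=2))
E
```

```text
(no output)
```

View pics/topc.png

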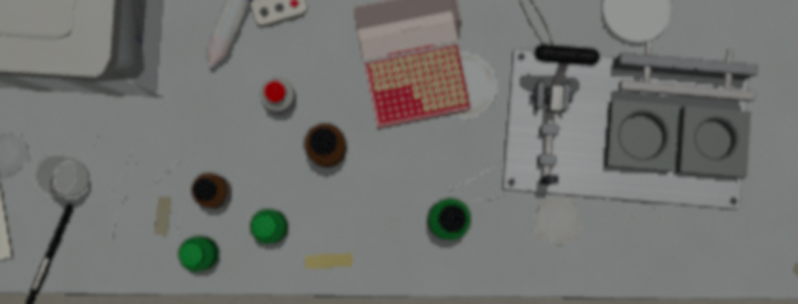

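View pics/sc.png

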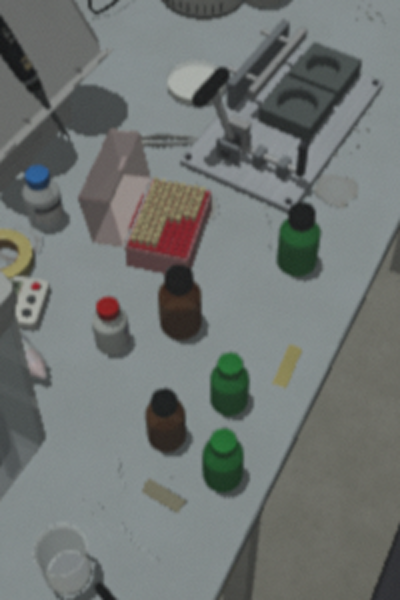

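View pics/topc2.png

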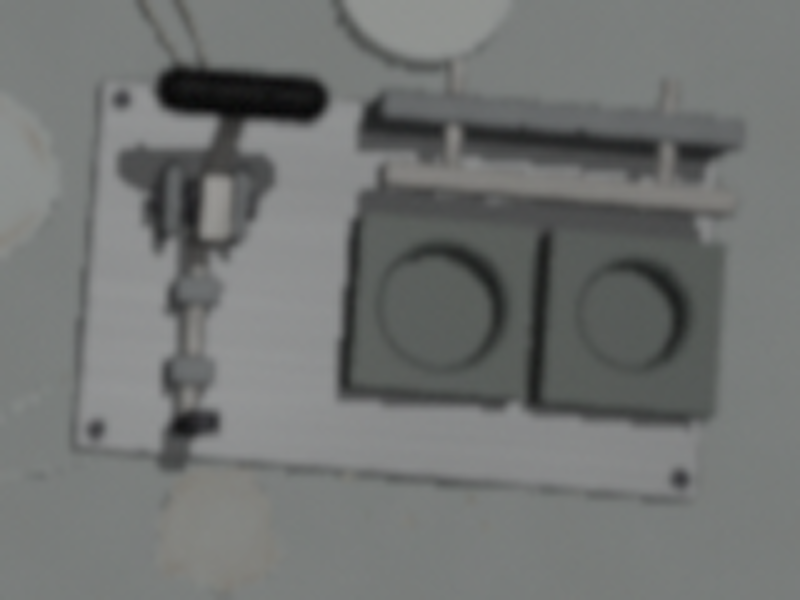

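Brown bottles: large at about (291,226), small at (229,250) in the top image; the green ones are decoys. The clamp is turned slightly, with the wider nest on the left at about (458,221) and the narrower at about (497,223). The lever bar is at about (419,179) and the catch tab at about (410,244).

```bash
cat > h.py <<'E'
from workcell import ctrl
import numpy as np,cv2
from scipy.spatial.transform import Rotation as R
def ray(c,uv):
    i=ctrl.camera_info(c);K=i['camera_matrix'];T=np.array(i['world_from_camera'])
    d=np.linalg.inv(K)@[uv[0],uv[1],1];return T[:3,3],T[:3,:3]@(d*[1,-1,-1])
def pz(c,uv,z):
    o,d=ray(c,uv);return (o+d*(z-o[2])/d[2])[:2]
def blob(c,rect,thr=28,sel=None):
    im=ctrl.get_image(c).astype(int);l,t,r,b=rect
    m=(im[t:b,l:r].max(2)<thr).astype(np.uint8)
    n,L,s,ce=cv2.connectedComponentsWithStats(m);k=1+np.argmax(s[1:,4])
    x,y,w,h,_=s[k];return (l+x+(w-1)/2,t+y+(h-1)/2),(int(w),int(h)),ce[k]+[l,t]
def rel(target,Rt=None):
    o=ctrl.get_obs();R0=R.from_rotvec(o['orientation'])
    print('shift',np.round(R0.inv().apply(np.array(target)-o['ee_pos']),1),'turn',None if Rt is None else np.round((R0.inv()*Rt).as_rotvec(),3))
E
python3 - <<'E'
from h import *
np.set_printoptions(precision=1,suppress=True)
f=lambda u,v:(370+u/5-.4,160+v/5-.4)
nl=pz('top',f(440,306),40);ns=pz('top',f(633,315),40)
print('nests',nl,ns,np.linalg.norm(nl-ns))
y=(nl-ns)/np.linalg.norm(nl-ns);x=np.array([y[1],-y[0]])
sc=[pz('top',f(*p),12) for p in((121,99),(96,430),(680,478))];print('screws',sc)
e=sc[1]-sc[2];print('yaw nests',np.arctan2(-y[0],y[1]),'plate',np.arctan2(-e[0],e[1]), 'plate centre',(sc[0]+sc[2])/2)
print('bar',pz('top',f(243,95),131), 'tab', pz('top',f(198,422),90))
for n,r,z in(('L',(276,212,306,242),102),('S',(216,238,244,262),85)):
    b=blob('top',r,20);print(n,b,pz('top',b[0],z))
for n,r,z in(('L',(278,248,304,275),87),('S',(270,310,295,332),73)):
    b=blob('scene',r,30);print(n,b,pz('scene',b[0],z))
E
```

```text
nests [ 523.4 -316.9] [ 520.  -407.6] 90.8068337856231
screws [array([ 624.8, -170.7]), array([ 465. , -158.7]), array([ 444.5, -438.2])]
yaw nests -0.03763017065933174 plate -0.07317873376552918 plate centre [ 534.7 -304.4]
bar [ 607.  -208.2] tab [ 465.3 -194.9]
L ((np.float64(290.0), np.float64(224.0)), (13, 13), array([289.7, 224.2])) [507.   73.1]
S ((np.float64(228.0), np.float64(249.5)), (11, 10), array([227.5, 249.5])) [449.5 213. ]
L ((np.float64(293.0), np.float64(263.0)), (1, 1), array([293., 263.])) [496.5  76.1]Traceback (most recent call last):
  File "<stdin>", line 13, in <module>
  File "h.py", line 12, in blob
    n,L,s,ce=cv2.connectedComponentsWithStats(m);k=1+np.argmax(s[1:,4])
                                                     ~~~~~~~~~^^^^^^^^^
    return _wrapfunc(a, 'argmax', axis=axis, out=out, **kwds)
    return bound(*args, **kwds)
ValueError: attempt to get argmax of an empty sequence
```

```bash
cat >> h.py <<'E'
cx=np.array([.9973,-.074,0]);cy=np.array([.074,.9973,0])
RT=R.from_matrix(np.c_[cy,cx,[0,0,-1]])
E
python3 - <<'E'
from h import *
rel([507,73.5,160],RT);
E
```

```text
shift [ 494.  -489.4   62.7] turn [-0.    -0.    -1.085]
```

```bash
python3 -m creep '[{"translation":[60,-59,0],"angular":[0,0,-0.15],"jaw":1},{"translation":[103,-102,0],"angular":[0,0,-0.3],"jaw":1},{"translation":[146,-145,0],"angular":[0,0,-0.45],"jaw":1},{"translation":[189,-188,0],"angular":[0,0,-0.6],"jaw":1},{"translation":[232,-231,0],"angular":[0,0,-0.75],"jaw":1},{"translation":[275,-274,0],"angular":[0,0,-0.9],"jaw":1},{"translation":[318,-317,0],"angular":[0,0,-1.03],"jaw":1},{"translation":[361,-360,0],"angular":[0,0,-1.085],"jaw":1}]'
python3 - <<'E'
from h import *
rel([507,73.5,150],RT);
E
```

```text
t: 2.3
ee_pos: [434.0, -105.6, 223.1]
orientation: [2.299, 2.14, 0.001]
ft_force: [0.9, -1.0, 0.2]
width: 87.6
grasp_force: 0.0
shift [183.9  59.9  73.1] turn [0.001 0.    0.003]
```

```bash
python3 -m creep '[{"translation":[60,20,0],"angular":[0,0,0],"jaw":1},{"translation":[120,40,30],"angular":[0,0,0],"jaw":1},{"translation":[170,56,60],"angular":[0,0,0],"jaw":1},{"translation":[184,60,90],"angular":[0,0,0],"jaw":1},{"translation":[184,60,125],"angular":[0,0,0],"jaw":1},{"translation":[184,60,150],"angular":[0,0,0],"jaw":1},{"translation":[184,60,150],"angular":[0,0,0],"jaw":0.3},{"translation":[184,60,150],"angular":[0,0,0],"jaw":0.1}]'
python3 - <<'E'
from h import *
o=ctrl.get_obs();print(o['ee_pos'],o['width'],o['grasp_force'])
cv2.imwrite('pics/s1.png',cv2.resize(ctrl.get_image('scene')[200:380,200:440],(800,600))[:,:,::-1])
E
```

```text
t: 3.3
ee_pos: [507.4, 71.6, 73.5]
orientation: [2.302, 2.137, 0.001]
ft_force: [-0.5, 0.9, -0.2]
width: 71.0
grasp_force: 0.0
[507.38569442  71.61506675  73.47514809] 70.97672110958081 0.0
```

View pics/s1.png

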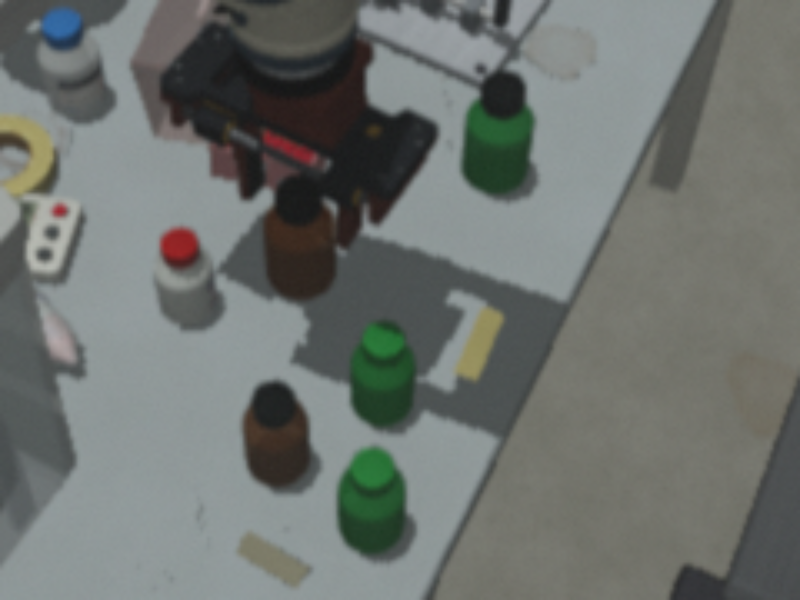

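The fingers straddle the large bottle's cap at about (298,200) in the crop, and nothing has been disturbed.

```bash
python3 -m creep '[{"translation":[0,0,0],"angular":[0,0,0],"jaw":0.1},{"translation":[0,0,0],"angular":[0,0,0],"jaw":0.1},{"translation":[0,0,0],"angular":[0,0,0],"jaw":0.1},{"translation":[0,0,0],"angular":[0,0,0],"jaw":0.1},{"translation":[0,0,0],"angular":[0,0,0],"jaw":0.1},{"translation":[0,0,0],"angular":[0,0,0],"jaw":0.1},{"translation":[0,0,-1],"angular":[0,0,0],"jaw":0.1},{"translation":[0,0,-3],"angular":[0,0,0],"jaw":0.1}]'
```

```text
t: 4.35
ee_pos: [506.4, 71.6, 75.5]
orientation: [-2.302, -2.137, 0.001]
ft_force: [-0.1, -0.3, -1.1]
width: 30.9
grasp_force: 30.0
```

```bash
python3 -m creep '[{"translation":[0,0,-50],"angular":[0,0,0],"jaw":0.1},{"translation":[-20,3,-100],"angular":[0,0,0],"jaw":0.1},{"translation":[-75,9,-122],"angular":[0,0,0],"jaw":0.1},{"translation":[-135,16,-124],"angular":[0,0,0],"jaw":0.1},{"translation":[-195,23,-124],"angular":[0,0,0],"jaw":0.1},{"translation":[-255,30,-124],"angular":[0,0,0],"jaw":0.1},{"translation":[-315,37,-124],"angular":[0,0,0],"jaw":0.1},{"translation":[-370,44,-124],"angular":[0,0,0],"jaw":0.1}]'
python3 - <<'E'
from h import *
rel([523.4,-318.7,120],RT)
E
```

```text
t: 5.35
ee_pos: [522.8, -302.7, 199.6]
orientation: [-2.302, -2.137, 0.0]
ft_force: [0.9, 0.3, -0.4]
width: 30.9
grasp_force: 30.0
shift [-15.9   1.8  79.6] turn [-0. -0. -0.]
```

```bash
python3 -m creep '[{"translation":[-16,2,10],"angular":[0,0,0],"jaw":0.1},{"translation":[-16,2,30],"angular":[0,0,0],"jaw":0.1},{"translation":[-16,2,50],"angular":[0,0,0],"jaw":0.1},{"translation":[-16,2,65],"angular":[0,0,0],"jaw":0.1},{"translation":[-16,2,76],"angular":[0,0,0],"jaw":0.1},{"translation":[-16,2,78],"angular":[0,0,0],"jaw":0.1},{"translation":[-16,2,79],"angular":[0,0,0],"jaw":0.1},{"translation":[-16,2,79],"angular":[0,0,0],"jaw":0.1}]'
python3 - <<'E'
from h import *
o=ctrl.get_obs();print(o['ee_pos'],o['ft_force'])
cv2.imwrite('pics/s2.png',cv2.resize(ctrl.get_image('scene')[110:230,280:440],(800,600),interpolation=2)[:,:,::-1])
E
```

```text
t: 6.35
ee_pos: [524.4, -316.9, 121.2]
orientation: [2.301, 2.137, 0.0]
ft_force: [-0.7, 0.1, -0.3]
width: 30.8
grasp_force: 30.0
[ 524.43351118 -316.92377134  121.23013647] [-0.72210985  0.14717558 -0.31826821]
```

View pics/s2.png

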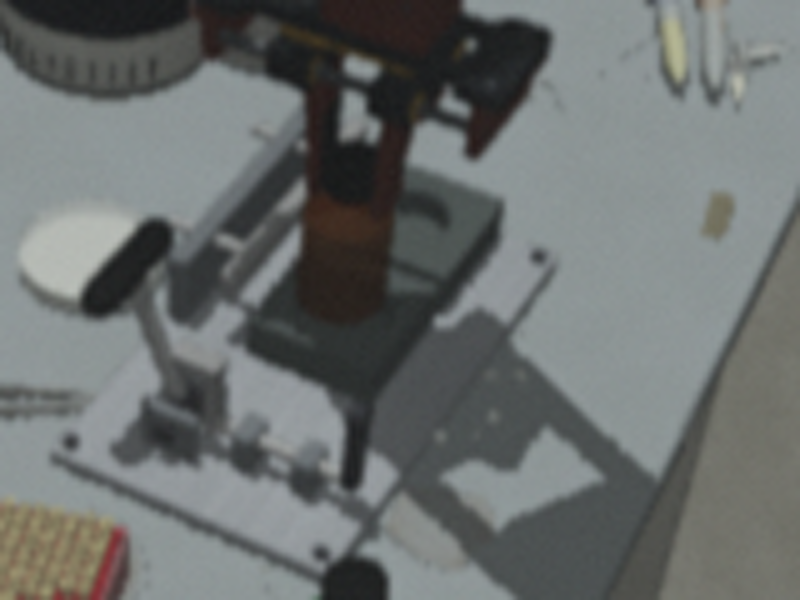

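The bottle (foot at about (340,310) in the crop) sits over the wide nest. I'll lower it in small steps and watch the force.

```bash
python3 -m creep '[{"translation":[-1,-1,2],"angular":[0,0,0],"jaw":0.1},{"translation":[-1,-1,4],"angular":[0,0,0],"jaw":0.1},{"translation":[-1,-1,6],"angular":[0,0,0],"jaw":0.1},{"translation":[-1,-1,8],"angular":[0,0,0],"jaw":0.1},{"translation":[-1,-1,10],"angular":[0,0,0],"jaw":0.1},{"translation":[-1,-1,12],"angular":[0,0,0],"jaw":0.1},{"translation":[-1,-1,14],"angular":[0,0,0],"jaw":0.1},{"translation":[-1,-1,14],"angular":[0,0,0],"jaw":0.1}]'
```

```text
t: 7.4
ee_pos: [523.2, -318.0, 106.5]
orientation: [2.302, 2.137, -0.0]
ft_force: [0.2, -2.6, -1.1]
width: 30.5
grasp_force: 30.0
```

```bash
python3 -m creep '[{"translation":[0,0,3],"angular":[0,0,0],"jaw":0.1},{"translation":[0,0,6],"angular":[0,0,0],"jaw":0.1},{"translation":[0,0,8],"angular":[0,0,0],"jaw":0.1},{"translation":[0,0,10],"angular":[0,0,0],"jaw":0.1},{"translation":[0,0,11],"angular":[0,0,0],"jaw":0.1},{"translation":[0,0,12],"angular":[0,0,0],"jaw":0.1},{"translation":[0,0,12.5],"angular":[0,0,0],"jaw":0.1},{"translation":[0,0,12.5],"angular":[0,0,0],"jaw":0.1}]'
```

```text
t: 8.4
ee_pos: [523.1, -317.8, 94.2]
orientation: [2.302, 2.138, 0.0]
ft_force: [-0.6, -4.9, 2.7]
width: 30.6
grasp_force: 30.0
```

```bash
python3 -m creep '[{"translation":[-1,0,1],"angular":[0,0,0],"jaw":0.1},{"translation":[-1,0,1],"angular":[0,0,0],"jaw":0.6},{"translation":[-1,0,1],"angular":[0,0,0],"jaw":0.9},{"translation":[-1,0,1],"angular":[0,0,0],"jaw":0.9},{"translation":[-1,0,1],"angular":[0,0,0],"jaw":0.9},{"translation":[-1,0,-15],"angular":[0,0,0],"jaw":0.9},{"translation":[-1,0,-55],"angular":[0,0,0],"jaw":0.9},{"translation":[-1,0,-90],"angular":[0,0,0],"jaw":0.9}]'
python3 - <<'E'
from h import *
rel([449.5,211.5,150],RT)
E
```

```text
t: 9.4
ee_pos: [523.2, -318.8, 186.4]
orientation: [2.302, 2.137, 0.0]
ft_force: [0.3, 0.1, 0.1]
width: 79.0
grasp_force: 0.0
shift [ 523.4 -112.7   36.1] turn [ 0.001  0.    -0.   ]
```

```bash
python3 -m creep '[{"translation":[58,-12,0],"angular":[0,0,0],"jaw":0.9},{"translation":[116,-25,0],"angular":[0,0,0],"jaw":0.9},{"translation":[174,-37,0],"angular":[0,0,0],"jaw":0.9},{"translation":[232,-50,0],"angular":[0,0,0],"jaw":0.9},{"translation":[290,-62,0],"angular":[0,0,0],"jaw":0.9},{"translation":[348,-75,0],"angular":[0,0,0],"jaw":0.9},{"translation":[406,-87,0],"angular":[0,0,0],"jaw":0.9},{"translation":[464,-100,0],"angular":[0,0,0],"jaw":0.9}]'
python3 - <<'E'
from h import *
rel([449.5,211.5,63],RT)
im=ctrl.get_image('top');cv2.imwrite('pics/t3.png',cv2.resize(im[160:280,370:530],(800,600),interpolation=2)[:,:,::-1])
E
```

```text
t: 10.4
ee_pos: [457.5, 153.4, 185.6]
orientation: [2.302, 2.137, 0.003]
ft_force: [1.1, 0.8, -0.7]
width: 79.1
grasp_force: 0.0
shift [ 57.2 -12.6 122.6] turn [ 0.002 -0.001 -0.   ]
```

View pics/t3.png

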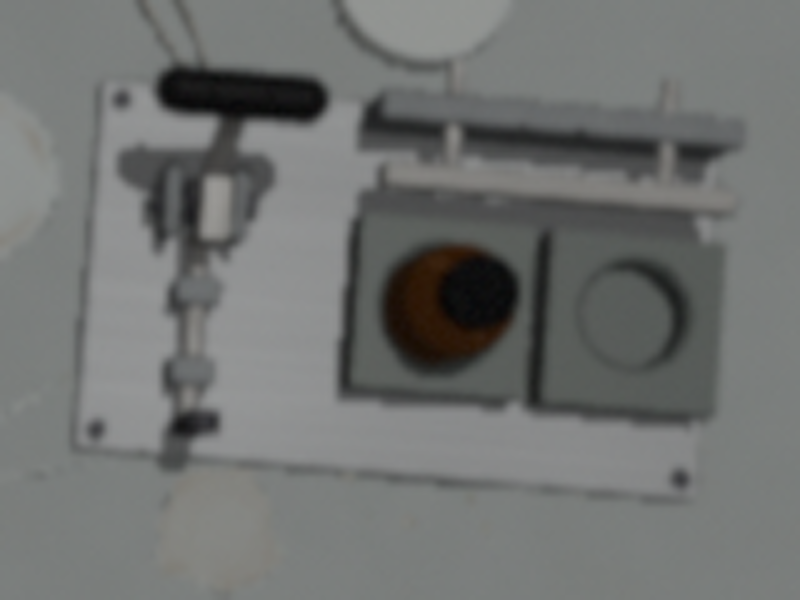

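The large bottle stands in the wide nest, cap at about (479,292) in the crop. That is within the nest's play of an upright seat. Next is the small bottle.

```bash
python3 -m creep '[{"translation":[40,-9,10],"angular":[0,0,0],"jaw":0.9},{"translation":[57,-13,45],"angular":[0,0,0],"jaw":0.9},{"translation":[57,-13,85],"angular":[0,0,0],"jaw":0.9},{"translation":[57,-13,110],"angular":[0,0,0],"jaw":0.9},{"translation":[57,-13,123],"angular":[0,0,0],"jaw":0.9},{"translation":[57,-13,123],"angular":[0,0,0],"jaw":0.08},{"translation":[57,-13,123],"angular":[0,0,0],"jaw":0.08},{"translation":[57,-13,123],"angular":[0,0,0],"jaw":0.08}]' && python3 -m creep '[{"translation":[0,0,0],"angular":[0,0,0],"jaw":0.08},{"translation":[0,0,0],"angular":[0,0,0],"jaw":0.08},{"translation":[0,0,0],"angular":[0,0,0],"jaw":0.08},{"translation":[0,0,0],"angular":[0,0,0],"jaw":0.08},{"translation":[0,0,0],"angular":[0,0,0],"jaw":0.08},{"translation":[0,0,-3],"angular":[0,0,0],"jaw":0.08},{"translation":[0,0,-40],"angular":[0,0,0],"jaw":0.08},{"translation":[0,0,-80],"angular":[0,0,0],"jaw":0.08}]'
python3 - <<'E'
from h import *
o=ctrl.get_obs();print(o['ee_pos'])
rel([518.9,-409.5,215],RT)
print([d['rect'].round() if hasattr(d['rect'],'round') else d['rect'] for d in ctrl.look_for('top','bottle_small_mid')][:1])
o,_=ray('top',(0,0))
for p in[(523.6,-317,122),(523.6,-314.5,122)]:
    i=ctrl.camera_info('top');T=np.array(i['world_from_camera']);q=T[:3,:3].T@(np.array(p)-T[:3,3]);q=np.array(i['camera_matrix'])@(q*[1,-1,-1]);q=q[:2]/q[2];print((q+.4-[370,160])*5)
E
```

```text
t: 11.45
ee_pos: [449.5, 209.5, 62.2]
orientation: [2.302, 2.137, 0.003]
ft_force: [-0.2, 0.3, 0.7]
width: 52.4
grasp_force: 0.0
t: 12.45
ee_pos: [448.0, 208.9, 141.5]
orientation: [-2.302, -2.137, 0.004]
ft_force: [1.3, -1.1, -0.3]
width: 25.8
grasp_force: 29.9
[447.97535685 208.89799683 141.4959136 ]
shift [-611.5  116.3  -73.1] turn [-0.002  0.001  0.   ]
[[213.2, 282.4, 217.9, 284.0]]
[487.05787065 288.5669921 ]
[481.38083286 288.51515459]
```

```bash
python3 -m creep '[{"translation":[-10,2,-40],"angular":[0,0,0],"jaw":0.08},{"translation":[-60,12,-70],"angular":[0,0,0],"jaw":0.08},{"translation":[-118,23,-73],"angular":[0,0,0],"jaw":0.08},{"translation":[-176,34,-73],"angular":[0,0,0],"jaw":0.08},{"translation":[-235,45,-73],"angular":[0,0,0],"jaw":0.08},{"translation":[-294,56,-73],"angular":[0,0,0],"jaw":0.08},{"translation":[-353,67,-73],"angular":[0,0,0],"jaw":0.08},{"translation":[-412,78,-73],"angular":[0,0,0],"jaw":0.08}]'
python3 - <<'E'
from h import *
rel([518.5,-412,111],RT)
E
```

```text
t: 13.5
ee_pos: [495.8, -209.3, 214.1]
orientation: [-2.302, -2.137, -0.0]
ft_force: [0.8, 0.1, -0.6]
width: 25.8
grasp_force: 29.9
shift [-200.5   37.7  103. ] turn [-0. -0. -0.]
```

```bash
python3 -m creep '[{"translation":[-58,11,0],"angular":[0,0,0],"jaw":0.08},{"translation":[-116,22,0],"angular":[0,0,0],"jaw":0.08},{"translation":[-170,32,0],"angular":[0,0,0],"jaw":0.08},{"translation":[-200.5,38,10],"angular":[0,0,0],"jaw":0.08},{"translation":[-200.5,38,45],"angular":[0,0,0],"jaw":0.08},{"translation":[-200.5,38,80],"angular":[0,0,0],"jaw":0.08},{"translation":[-200.5,38,101],"angular":[0,0,0],"jaw":0.08},{"translation":[-200.5,38,102],"angular":[0,0,0],"jaw":0.08}]'
python3 - <<'E'
from h import *
rel([518.5,-412,83],RT)
cv2.imwrite('pics/s4.png',cv2.resize(ctrl.get_image('scene')[110:230,280:440],(800,600),interpolation=2)[:,:,::-1])
E
```

```text
t: 14.5
ee_pos: [518.3, -409.3, 110.5]
orientation: [-2.3, -2.136, 0.001]
ft_force: [-0.0, -0.4, -1.4]
width: 26.1
grasp_force: 29.9
shift [-2.7  0.5 27.5] turn [-0.003 -0.002  0.   ]
```

View pics/s4.png

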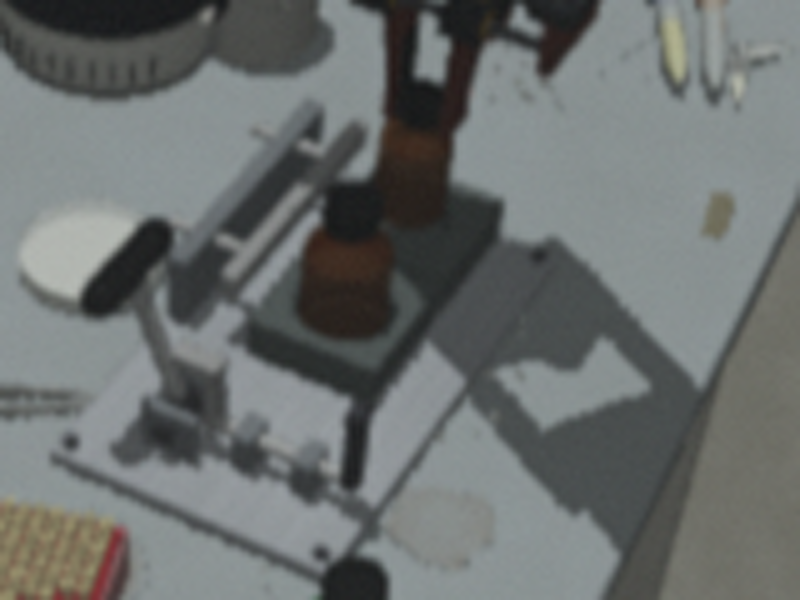

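The small bottle hangs over the narrow nest, foot at about (413,210) in the crop, centred to within a few mm. The large one is seated upright. Lowering next.

```bash
python3 -m creep '[{"translation":[-2,0.5,2],"angular":[0,0,0],"jaw":0.08},{"translation":[-2,0.5,4],"angular":[0,0,0],"jaw":0.08},{"translation":[-2,0.5,6],"angular":[0,0,0],"jaw":0.08},{"translation":[-2,0.5,8],"angular":[0,0,0],"jaw":0.08},{"translation":[-2,0.5,10],"angular":[0,0,0],"jaw":0.08},{"translation":[-2,0.5,12],"angular":[0,0,0],"jaw":0.08},{"translation":[-2,0.5,14],"angular":[0,0,0],"jaw":0.08},{"translation":[-2,0.5,14],"angular":[0,0,0],"jaw":0.08}]'
```

```text
t: 15.55
ee_pos: [519.5, -412.2, 98.0]
orientation: [-2.302, -2.138, 0.0]
ft_force: [0.2, 0.2, -1.7]
width: 25.7
grasp_force: 29.9
```

```bash
python3 -m creep '[{"translation":[0,0,3],"angular":[0,0,0],"jaw":0.08},{"translation":[0,0,6],"angular":[0,0,0],"jaw":0.08},{"translation":[0,0,9],"angular":[0,0,0],"jaw":0.08},{"translation":[0,0,11],"angular":[0,0,0],"jaw":0.08},{"translation":[0,0,13],"angular":[0,0,0],"jaw":0.08},{"translation":[0,0,14],"angular":[0,0,0],"jaw":0.08},{"translation":[0,0,14.5],"angular":[0,0,0],"jaw":0.08},{"translation":[0,0,14.5],"angular":[0,0,0],"jaw":0.08}]'
```

```text
t: 16.55
ee_pos: [519.5, -412.2, 83.6]
orientation: [-2.302, -2.138, -0.0]
ft_force: [-0.3, -0.5, -1.9]
width: 25.9
grasp_force: 29.9
```

```bash
python3 -m creep '[{"translation":[0,0,1.2],"angular":[0,0,0],"jaw":0.08},{"translation":[0,0,1.2],"angular":[0,0,0],"jaw":0.6},{"translation":[0,0,1.2],"angular":[0,0,0],"jaw":0.9},{"translation":[0,0,1.2],"angular":[0,0,0],"jaw":0.9},{"translation":[0,0,1.2],"angular":[0,0,0],"jaw":0.9},{"translation":[0,0,-15],"angular":[0,0,0],"jaw":0.9},{"translation":[0,0,-60],"angular":[0,0,0],"jaw":0.9},{"translation":[0,0,-110],"angular":[0,0,0],"jaw":0}]'
python3 - <<'E'
from h import *
O=np.array([535.5,-304,0])
P=lambda x,y,z:O+cx*x+cy*y+[0,0,z]
print('origin-based tab',P(-76,100,82),'corner pre',P(-76,100-8-10-14,70))
rel(P(-76,68,175),RT)
E
```

```text
t: 17.55
ee_pos: [519.3, -412.0, 195.4]
orientation: [-2.302, -2.137, 0.0]
ft_force: [1.6, -0.7, 0.4]
width: 72.2
grasp_force: 0.0
origin-based tab [ 467.1052 -198.646    82.    ] corner pre [ 464.7372 -230.5596   70.    ]
shift [176.9 -67.8  20.5] turn [-0.001 -0.     0.   ]
```

```bash
python3 -m creep '[{"translation":[50,-20,0],"angular":[0,0,0],"jaw":0},{"translation":[105,-45,0],"angular":[0,0,0],"jaw":0},{"translation":[155,-64,0],"angular":[0,0,0],"jaw":0},{"translation":[171,-68,15],"angular":[0,0,0],"jaw":0},{"translation":[171,-68,50],"angular":[0,0,0],"jaw":0},{"translation":[171,-68,90],"angular":[0,0,0],"jaw":0},{"translation":[171,-68,123],"angular":[0,0,0],"jaw":0},{"translation":[171,-68,125],"angular":[0,0,0],"jaw":0}]'
python3 - <<'E'
from h import *
cv2.imwrite('pics/s5.png',cv2.resize(ctrl.get_image('scene')[110:230,280:440],(800,600),interpolation=2)[:,:,::-1])
E
```

```text
t: 18.55
ee_pos: [463.4, -236.1, 67.8]
orientation: [-2.3, -2.136, 0.002]
ft_force: [-0.4, 0.4, 0.3]
width: 0.5
grasp_force: 0.0
```

View pics/s5.png

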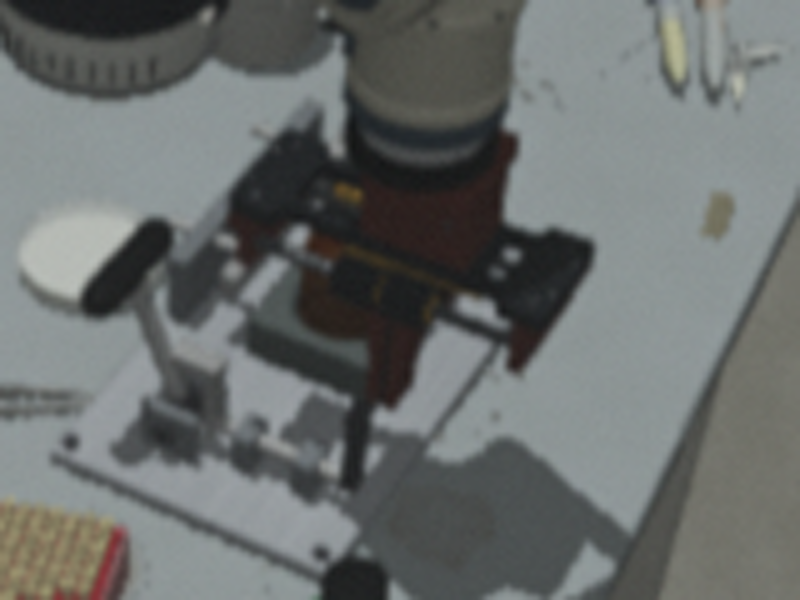

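The closed fingers are just right of the tab, tip at about (390,400) and tab at about (360,400–485) in the crop. Next I push it over along its arc.

```bash
python3 -m creep '[{"translation":[15,0,0],"angular":[0,0,0],"jaw":0},{"translation":[22,0,0],"angular":[0,0,0],"jaw":0},{"translation":[29,0,0],"angular":[0,0,0],"jaw":0},{"translation":[36,0,0],"angular":[0,0,0],"jaw":0},{"translation":[43,0,0],"angular":[0,0,0],"jaw":0},{"translation":[48,0,3],"angular":[0,0,0],"jaw":0},{"translation":[53,0,6],"angular":[0,0,0],"jaw":0},{"translation":[57,0,10],"angular":[0,0,0],"jaw":0}]'
```

```text
t: 19.6
ee_pos: [468.5, -179.5, 58.3]
orientation: [-2.302, -2.138, 0.0]
ft_force: [0.5, -0.2, 0.4]
width: 0.4
grasp_force: 0.4
```

```bash
python3 -m creep '[{"translation":[2,0,2],"angular":[0,0,0],"jaw":0},{"translation":[4,0,4],"angular":[0,0,0],"jaw":0},{"translation":[5,0,6],"angular":[0,0,0],"jaw":0},{"translation":[6,0,7],"angular":[0,0,0],"jaw":0},{"translation":[6,0,7.5],"angular":[0,0,0],"jaw":0},{"translation":[6,0,8],"angular":[0,0,0],"jaw":0},{"translation":[6,0,8],"angular":[0,0,0],"jaw":0},{"translation":[6,0,8],"angular":[0,0,0],"jaw":0}]'
```

```text
t: 20.6
ee_pos: [469.1, -174.2, 51.3]
orientation: [2.302, 2.137, -0.0]
ft_force: [-2.9, -1.7, 9.5]
width: 0.7
grasp_force: 4.4
```

```bash
python3 -m creep '[{"translation":[0,0,0.5],"angular":[0,0,0],"jaw":0},{"translation":[0,0,1],"angular":[0,0,0],"jaw":0},{"translation":[0,0,1],"angular":[0,0,0],"jaw":0},{"translation":[0,0,1],"angular":[0,0,0],"jaw":0},{"translation":[0,0,1],"angular":[0,0,0],"jaw":0},{"translation":[0,0,1],"angular":[0,0,0],"jaw":0},{"translation":[0,0,1],"angular":[0,0,0],"jaw":0},{"translation":[0,0,1],"angular":[0,0,0],"jaw":0}]'
```

```text
t: 21.6
ee_pos: [469.0, -174.1, 50.8]
orientation: [2.302, 2.137, -0.0]
ft_force: [-4.4, -1.7, 14.8]
width: -0.2
grasp_force: 7.3
```

```bash
python3 -m creep '[{"translation":[-3,0,-10],"angular":[0,0,0],"jaw":0},{"translation":[-3,0,-50],"angular":[0,0,0],"jaw":0.2},{"translation":[-3,0,-100],"angular":[0,0,0],"jaw":0.8},{"translation":[-3,0,-140],"angular":[0,0,0],"jaw":0.8},{"translation":[-3,0,-145],"angular":[0,0,0],"jaw":0.8},{"translation":[-3,0,-145],"angular":[0,0,0],"jaw":0.8},{"translation":[-3,-20,-145],"angular":[0,0,0],"jaw":0.8},{"translation":[-3,-60,-145],"angular":[0,0,0],"jaw":0.8}]'
python3 - <<'E'
from h import *
O=np.array([535.5,-304,0])
rel(O+cx*66+cy*121+[0,0,101],RT)
cv2.imwrite('pics/t6.png',cv2.resize(ctrl.get_image('top')[160:280,370:530],(800,600),interpolation=2)[:,:,::-1])
E
```

```text
t: 22.6
ee_pos: [408.2, -172.0, 192.9]
orientation: [-2.3, -2.137, 0.001]
ft_force: [0.3, 0.5, -0.7]
width: 66.8
grasp_force: 0.0
shift [ -1.5 203.   91.4] turn [-0.002 -0.001  0.001]
```

View pics/t6.png

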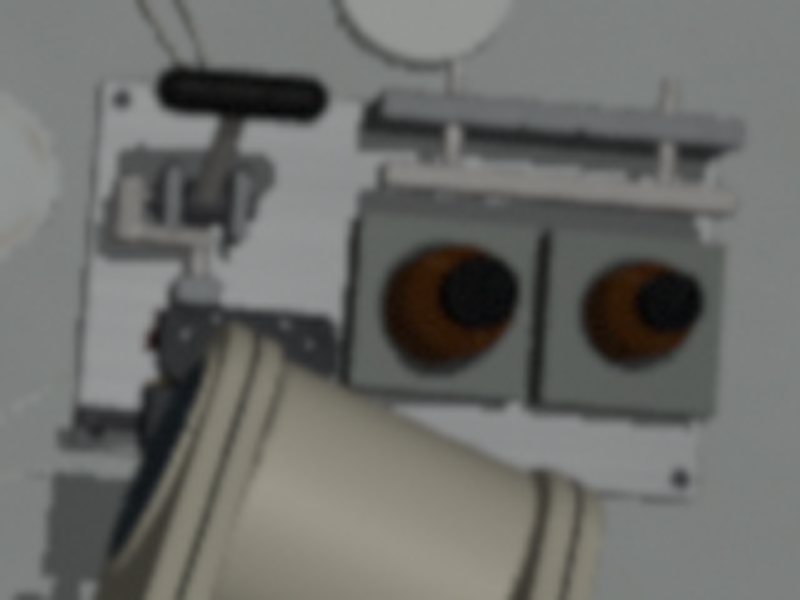

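The catch has swung left: its arm is now at about (130,205) in the crop. Both bottles are seated. Next is the lever.

```bash
python3 -m creep '[{"translation":[0,55,0],"angular":[0,0,0],"jaw":0.8},{"translation":[-1,110,0],"angular":[0,0,0],"jaw":0.8},{"translation":[-1,165,0],"angular":[0,0,0],"jaw":0.8},{"translation":[-1,200,0],"angular":[0,0,0],"jaw":0.8},{"translation":[-1,203,30],"angular":[0,0,0],"jaw":0.8},{"translation":[-1,203,65],"angular":[0,0,0],"jaw":0.8},{"translation":[-1,203,91],"angular":[0,0,0],"jaw":0.8},{"translation":[-1,203,91],"angular":[0,0,0],"jaw":0.8}]' && python3 -m creep '[{"translation":[0,0,0],"angular":[0,0,0],"jaw":0},{"translation":[0,0,0],"angular":[0,0,0],"jaw":0},{"translation":[0,0,0],"angular":[0,0,0],"jaw":0},{"translation":[0,0,0],"angular":[0,0,0],"jaw":0},{"translation":[0,0,0],"angular":[0,0,0],"jaw":0},{"translation":[0,0,0],"angular":[0,0,0],"jaw":0},{"translation":[0,0,0],"angular":[0,0,0],"jaw":0},{"translation":[0,0,0],"angular":[0,0,0],"jaw":0}]'
```

```text
t: 23.65
ee_pos: [608.5, -187.4, 99.5]
orientation: [-2.297, -2.133, 0.006]
ft_force: [0.1, -0.1, -0.2]
width: 70.3
grasp_force: 0.0
t: 24.65
ee_pos: [611.3, -188.4, 103.9]
orientation: [-2.302, -2.138, 0.0]
ft_force: [-2.2, 0.2, 3.4]
width: 21.4
grasp_force: 30.0
```

```bash
python3 -m creep '[{"translation":[0,-5,-2],"angular":[0,0,0],"jaw":0},{"translation":[0,-9,-3.3],"angular":[0,0,0],"jaw":0},{"translation":[0,-13.5,-4.5],"angular":[0,0,0],"jaw":0},{"translation":[0,-18,-5.6],"angular":[0,0,0],"jaw":0},{"translation":[0,-23,-6.4],"angular":[0,0,0],"jaw":0},{"translation":[0,-27.5,-7],"angular":[0,0,0],"jaw":0},{"translation":[0,-32,-7.4],"angular":[0,0,0],"jaw":0},{"translation":[0,-37,-7.5],"angular":[0,0,0],"jaw":0}]'
```

```text
t: 25.65
ee_pos: [580.6, -186.2, 114.5]
orientation: [2.294, 2.13, 0.013]
ft_force: [12.4, 4.0, 11.0]
width: 21.6
grasp_force: 30.0
```

```bash
python3 -m creep '[{"translation":[0,-5,0],"angular":[0,0,0],"jaw":0},{"translation":[0,-9.5,0.5],"angular":[0,0,0],"jaw":0},{"translation":[0,-14,1],"angular":[0,0,0],"jaw":0},{"translation":[0,-19,2],"angular":[0,0,0],"jaw":0},{"translation":[0,-23.5,3],"angular":[0,0,0],"jaw":0},{"translation":[0,-28,4.2],"angular":[0,0,0],"jaw":0},{"translation":[0,-32.5,5.7],"angular":[0,0,0],"jaw":0},{"translation":[0,-37,7.5],"angular":[0,0,0],"jaw":0}]'
python3 - <<'E'
from h import *
o=ctrl.get_obs();print(o['ee_pos'],o['ft_force'],o['moment'],R.from_rotvec(o['orientation']).as_matrix().round(3).tolist())
cv2.imwrite('pics/s7.png',cv2.resize(ctrl.get_image('scene')[110:230,280:440],(800,600),interpolation=2)[:,:,::-1])
E
```

```text
t: 26.65
ee_pos: [542.6, -183.4, 106.1]
orientation: [2.296, 2.131, 0.011]
ft_force: [9.9, 4.4, 7.0]
width: 21.4
grasp_force: 30.0
[ 542.62475277 -183.41781484  106.07944835] [9.87354504 4.39579117 7.01109941] [ 0.56518906 -2.5254043  -0.00992669] [[0.074, 0.997, 0.011], [0.997, -0.074, -0.002], [-0.001, 0.012, -1.0]]
```

View pics/s7.png

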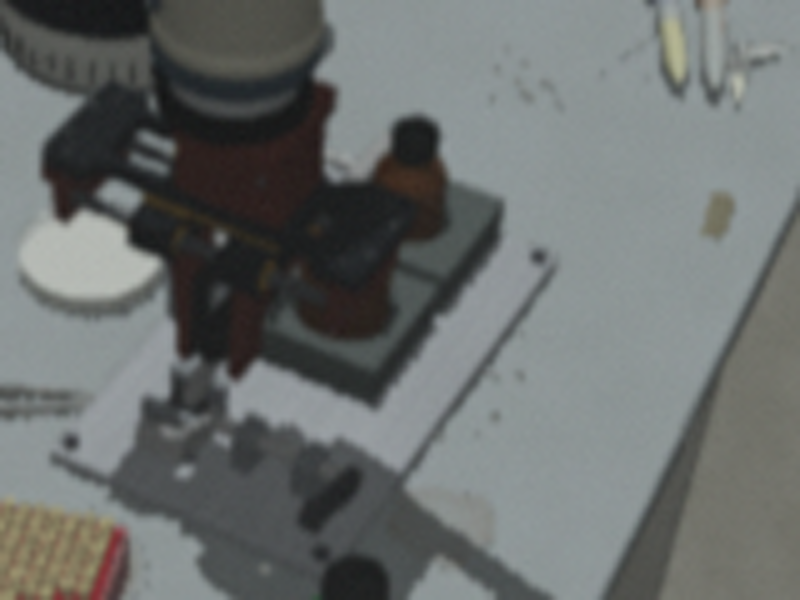

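The bar is held between the fingers at about (215,310) in the crop and the catch lies over at about (330,495). I keep pulling to the stop.

```bash
python3 -m creep '[{"translation":[0,-4,2],"angular":[0,0,0],"jaw":0},{"translation":[0,-8,4],"angular":[0,0,0],"jaw":0},{"translation":[0,-10,5],"angular":[0,0,0],"jaw":0},{"translation":[0,-12,6],"angular":[0,0,0],"jaw":0},{"translation":[0,-13,6.5],"angular":[0,0,0],"jaw":0},{"translation":[0,-14,7],"angular":[0,0,0],"jaw":0},{"translation":[0,-14,7],"angular":[0,0,0],"jaw":0},{"translation":[0,-14,7],"angular":[0,0,0],"jaw":0}]'
```

```text
t: 27.7
ee_pos: [529.2, -182.5, 99.1]
orientation: [2.295, 2.13, 0.011]
ft_force: [11.1, 3.5, 5.7]
width: 21.7
grasp_force: 30.0
```

```bash
python3 -m creep '[{"translation":[0,-1,0.5],"angular":[0,0,0],"jaw":0},{"translation":[0,-2,1],"angular":[0,0,0],"jaw":0},{"translation":[0,-3,1.5],"angular":[0,0,0],"jaw":0},{"translation":[0,-4,2],"angular":[0,0,0],"jaw":0},{"translation":[0,-4,2],"angular":[0,0,0],"jaw":0},{"translation":[0,-4,2],"angular":[0,0,0],"jaw":0},{"translation":[0,-4,2],"angular":[0,0,0],"jaw":0},{"translation":[0,-4,2],"angular":[0,0,0],"jaw":0}]'
```

```text
t: 28.7
ee_pos: [528.5, -182.6, 98.8]
orientation: [2.292, 2.126, 0.017]
ft_force: [18.2, 8.0, 11.3]
width: 21.3
grasp_force: 30.0
```

```bash
python3 - <<'E'
from h import *
for l in('bottle_large_mid','bottle_small_mid'):
    for c in('top','scene'):
        ctrl.get_image(c);print(l,c,[(np.round(d['rect']).tolist(),round(d['score'],2)) for d in ctrl.look_for(c,l)])
for r in((450,205,485,238),(488,205,520,240)):print(blob('top',r,20))
o=ctrl.get_obs();print(o['t'],o['ee_pos'],o['ft_force'],o['grasp_force'])
E
```

```text
bottle_large_mid top [([346.0, 256.0, 370.0, 280.0], 0.94)]
bottle_large_mid scene [([341.0, 221.0, 361.0, 258.0], 0.87), ([343.0, 143.0, 354.0, 177.0], 0.67)]
bottle_small_mid top [([210.0, 277.0, 237.0, 293.0], 0.83), ([251.0, 260.0, 271.0, 280.0], 0.67), ([486.0, 210.0, 515.0, 229.0], 0.55)]
bottle_small_mid scene [([298.0, 334.0, 323.0, 364.0], 0.93), ([305.0, 299.0, 325.0, 329.0], 0.84), ([354.0, 131.0, 369.0, 151.0], 0.52)]Traceback (most recent call last):
  File "<stdin>", line 5, in <module>
  File "h.py", line 12, in blob
    n,L,s,ce=cv2.connectedComponentsWithStats(m);k=1+np.argmax(s[1:,4])
                                                     ~~~~~~~~~^^^^^^^^^
    return _wrapfunc(a, 'argmax', axis=axis, out=out, **kwds)
    return bound(*args, **kwds)
ValueError: attempt to get argmax of an empty sequence
```

Both bottles are detected at their nests, and the lever is hard on its stop with the bar still gripped. Handing in.

```bash
python3 -c "
from workcell import ctrl
print(ctrl.close_job())"
```

```text
the job is handed in; nothing more can be done
None
```

I handed the job in at about 29 s: both brown bottles stand in their own nests, the catch is flipped fully left, and the lever is held at its stop. The hand-in returned no verdict; seating and stops are judged from contact forces, arm position and the camera pictures.

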